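Snap the feeder tub's lid shut all round

ROBOT

A 6-joint arm with a two-finger parallel gripper is mounted at the origin on the work surface. World frame = base frame: x ahead of the robot, y to its left, z up, the work surface at z = 0. Lengths are in mm, angles in rad, forces in N, time in s.
With the tool pointing down it reaches from about 250 to 775 mm from the base axis. Payload 4 kg.
Tool frame: the origin (TCP) lies at the very end of the fingers, on their centre line; the grasp point (between the pads) lies 19 mm behind it (hold_point_z is the distance from the TCP to the grasp point, in mm); x points along the fingers, y is the direction in which the jaws open and shut, and the axes are right-handed (so a half turn about x gives the same grasp; the last joint's range is limited). The gripper opens to 94 mm and grips with 3 to 60 N. Pads are 16 mm wide; open, the fingers measure 119 mm over their backs; the gripper's body (75 mm by 177 mm) begins 78 mm behind the grasp point.
Start: joints at [1.103, 0.087, 1.371, -0, 1.684, -0.103], TCP at [196.23, 513.823, 205.506] pointing down, gripper open.
Joint ranges: [-3.1, 3.1], [-0.76, 2.03], [0.27, 2.55], [-1.08, 4.22], [0.17, 2.65], [-2.57, 2.57]. Speed limits (rad/s): [2.79, 2.79, 3.14, 3.14, 3.14, 3.14].

INTERFACE

Orientations are given as a rotation vector (axis times angle).
In Python, from rig import sense, capture, hand_in, hold_point_z gives the robot as it stands.
- The arm moves only by the tool step_arm, never from a script. Its argument "targets" is a list that holds one entry, the list of rows, each a list of 6 numbers: the shift along the tool's x, y, z each as a share of 30 mm, from -1 to 1, then the turn, a rotation vector about the tool's x, y, z each as a share of 90 degrees, from -1 to 1. A call has 1 to 12 rows; each row shifts and turns the commanded pose from where the row before left it, along the tool's axes as they then stand; what a row does not reach is not made up. A row lasts 1/12 s, in which the tool goes at most 41.7 mm and 7.16 degrees, less where a joint would pass 70% of its speed; a pose out of reach is approached as far as the arm can. A call with a number of a shift or a turn outside -1 to 1 is refused whole. A call with a gripper value outside its range is refused whole. "fingers" is the finger opening in mm, from 0 to 94, set as the call begins (left out, the last holds). The fingers move at their own pace and stop on an object; "grip_force" is the grip in N (left out, the last holds). Time passes only in rows, so rows that do not move let the fingers close. It gives the time, the measured TCP pose, the force and the opening at its end, in the units of the state.
- sense(): the state, without advancing time (a new reading comes with each control period).
- capture(name): name is "scene" or "side" or "wrist"; returns a dict with "frame" (420x560x3 uint8, red, green, blue), "K" (3x3 intrinsics, pixels), "camera_from_world" (4x4, takes a point from world to camera coordinates). Camera axes: x right, y down, z forward; pixel columns grow to the right and rows downward; lengths in mm; the calibration is good to about 2 mm. A picture is of the moment at which its call begins. There is no depth.
- hand_in(): hands the job in, once; it reports no verdict.
The state is a dict: "t": time; "qpos": joint angles; "joint_velocities": joint speeds; "joint_efforts": joint torques, N m; "tool_pos": TCP position; "orientation": TCP orientation; "ft_force": force on the tool from outside, world axes, zero at the start; "wrist_torque": the same for the moment, N m; "finger_gap": finger opening in mm.
Only numpy, scipy, OpenCV 4.12 (cv2) and the standard library are available. Lean on these libraries where they do the work, as an engineer would, in place of code of your own. Each camera call takes 0.05 s, during which the arm holds its last target.

TASK

Close the click-shut lid of the grey feeder tub by pressing its four raised blue rim sections down until each clicks shut, one after another: begin with the section that has the orange tab and go round clockwise as seen from above. Only press: leave the tub standing where it is, not lifted or dragged away, and leave everything else in the cabinet undisturbed.

Things in the scene. Friction and masses are not known exactly. Their poses are not given: they have to be found in the camera images.
- tub: Loose square feeder tub, 0.5 to 1 kg, grey, white lid frame 136 x 136 mm. Origin: centre of its underside, z up. The lid rim has four blue sections 84 x 22 mm, one per side, centres 62 mm from the axis on +x, -y, -x, +y. Section tops: 88 mm above the shelf open, 80 mm shut; sunk white middle panel 76 mm, white corners 80 mm. The +x section has an orange tab sticking out 20 mm.
- sec1_top (a point): Centre of the top face of the blue rim section with the orange tab (on the tub's +x side); press here, straight down. x points outwards from the tub, z up.
- sec1 (a joint): Press depth of the section with the orange tab (on the tub's +x side): 0 = open (8 mm proud), 0.008 m = shut. It snaps: resistance is 8 to 12 N at first and falls to nothing half-way (4 mm); beyond that the section pulls itself shut and stays. Let go earlier, it springs back up.
- sec2_top (a point): Centre of the top face of the blue rim section next clockwise seen from above (the tub's -y side); press here, straight down. x points outwards from the tub, z up.
- sec2 (a joint): Press depth of the section next clockwise seen from above (the tub's -y side): 0 = open (8 mm proud), 0.008 m = shut. It snaps: resistance is 8 to 12 N at first and falls to nothing half-way (4 mm); beyond that the section pulls itself shut and stays. Let go earlier, it springs back up.
- sec3_top (a point): Centre of the top face of the blue rim section opposite the tab (the tub's -x side); press here, straight down. x points outwards from the tub, z up.
- sec3 (a joint): Press depth of the section opposite the tab (the tub's -x side): 0 = open (8 mm proud), 0.008 m = shut. It snaps: resistance is 8 to 12 N at first and falls to nothing half-way (4 mm); beyond that the section pulls itself shut and stays. Let go earlier, it springs back up.
- sec4_top (a point): Centre of the top face of the blue rim section last clockwise (the tub's +y side); press here, straight down. x points outwards from the tub, z up.
- sec4 (a joint): Press depth of the section last clockwise (the tub's +y side): 0 = open (8 mm proud), 0.008 m = shut. It snaps: resistance is 8 to 12 N at first and falls to nothing half-way (4 mm); beyond that the section pulls itself shut and stays. Let go earlier, it springs back up.
- mister: Amber plastic mister bottle with black spray head, 64 mm across, 151 mm tall, standing. A bystander, loose; origin at the centre of its underside.
- emitter: White ceramic heat emitter with a metal screw cap, 76 mm across, 102 mm tall, standing on its face. A bystander, loose; origin at the centre of its underside.
- hide: Stone-look grey resin hide (arched cave), about 120 x 140 x 80 mm. A bystander, loose; origin at the centre of its underside.
- dish: Green silicone dish, 104 mm across, 30 mm tall. A bystander, loose; origin at the centre of its underside.
- tong: Stainless tong, 225 mm long, 30 mm wide, 10 mm high, lying in the black tray. A bystander, loose; origin at the centre of its underside.
- gauge: Round black dial gauge, 60 mm across, 21 mm tall, lying flat. A bystander, loose; origin at the centre of its underside.
Things that resemble listed ones, but are neither listed nor needed, are in the scene too. Leave any yellow look-alike of the tub alone.

How it is judged (in metres and radians):
On the way, in this order (a step that is already met when the one before it is completed fails the run):
1. the tabbed section is clicked shut while the next is still open (value of joint sec1 above 0.0065 m and value of joint each of sec2, sec3, sec4 below 0.004 m), for 0.1 s.
2. the second section is clicked shut while the next is still open (value of joint sec2 above 0.0065 m and value of joint each of sec3, sec4 below 0.004 m), for 0.1 s.
3. the third section is clicked shut while the next is still open (value of joint sec3 above 0.0065 m and value of joint sec4 below 0.004 m), for 0.1 s.
4. the fourth section is clicked shut (value of joint sec4 above 0.0065 m), for 0.1 s.
At the end, for the whole second after the job is handed in: All four rim sections are shut (pressed at least 6.5 of 8 mm), the tub stands flat and still on the shelf, within 40 mm of where it started (value of joint each of sec1, sec2, sec3, sec4 above 0.0065 m and angle between tub's own z axis and vertical below 0.05 rad and height (world z) of tub below 0.004 m and distance of tub from where it was at the start of the episode below 0.04 m and linear speed of tub below 0.02 m/s); the robot touches nothing.
It fails at once if the tub is lifted off the shelf (height (world z) of tub above 0.015 m).
It fails at once if the tub is tipped by more than about 14 degrees (angle between tub's own z axis and vertical above 0.25 rad).
It fails at once if the tub is dragged more than 40 mm from where it stood (distance of tub from where it was at the start of the episode above 0.04 m).
It fails at once if a bystander is moved or lifted by more than 25 mm (distance of any of mister, emitter, hide, dish, tong, gauge from where it was at the start of the episode above 0.025 m).
It also fails if it takes over 51 s, if anything falls off the work surface, if the arm or the gripper's body presses on something with over 40 N, if the wrist force passes 120 N, or if a joint passes its speed limit or range.

## Working session

There is one attempt and no reset: what is moved stays moved. The work goes in short steps, Python scripts to look and compute and a tool call to move; the robot and the scene stay as the last step left them, time stands still between calls to the robot, and variables do not carry over. Pictures are saved under pics/ and viewed, and the job is handed in when it is done.

Besides the shell and the picture viewer there is one more tool, called as name(argument=value, ...), one argument or row to a line, values as JSON. step_arm: Moves the arm, as the interface text tells. Its arguments: {"type":"object","properties":{"targets":{"type":"array"},"fingers":{"type":"number"},"grip_force":{"type":"number"}},"required":["targets"]}

```bash
mkdir -p pics; ls; python3 - <<'E'
from rig import sense,capture,hold_point_z
import cv2,pickle
s=sense();print(s, hold_point_z)
d={}
for n in("scene","side","wrist"):
    c=capture(n);d[n]=c;cv2.imwrite(f"pics/{n}0.png",c["frame"][:,:,::-1])
pickle.dump(d,open("cap0.pkl","wb"))
E
```

```text
pics
{'t': 0.0, 'qpos': array([ 1.10290513e+00,  8.79320752e-02,  1.37222906e+00, -5.58354333e-05,
        1.68359719e+00, -1.03064710e-01]), 'joint_velocities': array([ 4.13970589e-04,  2.23172540e-05,  2.18990632e-04, -1.55178865e-03,
        4.37903488e-06,  4.05559706e-04]), 'joint_efforts': array([-9.46435080e-06, -3.40185606e+01, -3.02426791e+01,  7.17873336e-02,
        3.31703515e-02, -1.58574053e-04]), 'tool_pos': array([195.99022175, 513.31123999, 204.32949386]), 'orientation': array([ 0.28462122,  1.55233301, -0.28792516]), 'ft_force': array([-0.18248948, -0.20668229, -0.10134811]), 'wrist_torque': array([-0.01426149, -0.01018649, -0.04457835]), 'finger_gap': 93.9857920415745} 18.8
```

View pics/scene0.png

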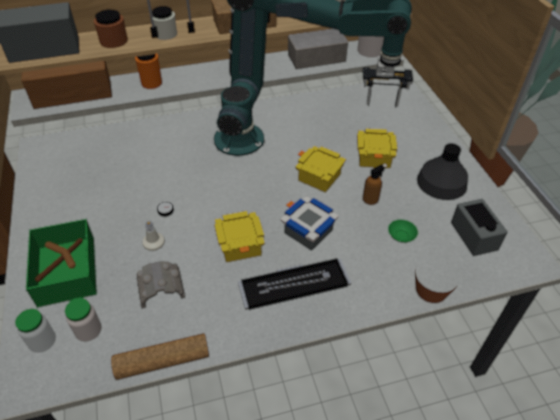

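View pics/side0.png

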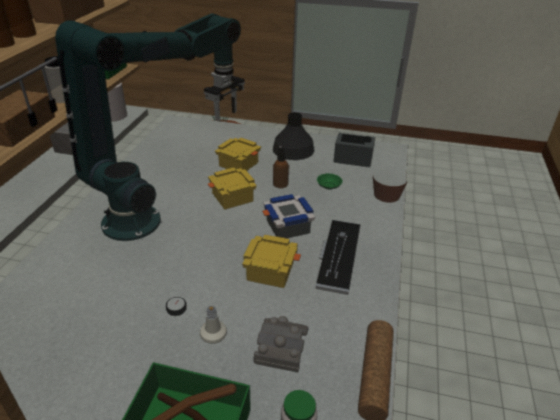

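View pics/wrist0.png

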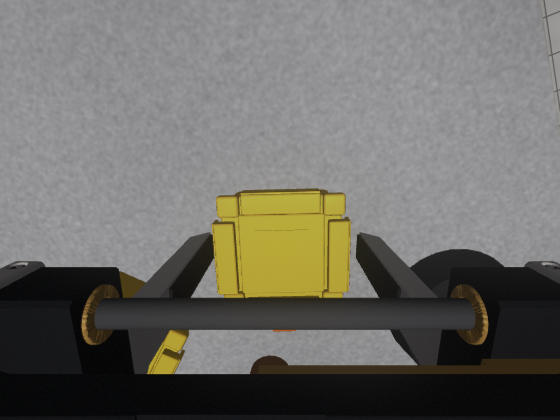

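The tub with the blue rim is at about (310,220) in the scene view and (289,213) in the side view. Its orange tab is near (291,206) in scene and (266,213) in side, pointing at the robot. The yellow tubs are look-alikes. Next I'll measure the blue sections.

```bash
cat > h.py <<'E'
import numpy as np,cv2,pickle
def ray(c,uv,z):
    T=c["camera_from_world"];R=T[:3,:3];t=T[:3,3];o=-R.T@t
    d=R.T@np.linalg.solve(c["K"],[uv[0],uv[1],1.]);return o+d*(z-o[2])/d[2]
def proj(c,p):
    T=c["camera_from_world"];q=c["K"]@(T[:3,:3]@np.asarray(p)+T[:3,3]);return q[:2]/q[2]
E
python3 - <<'E'
from h import *
d=pickle.load(open("cap0.pkl","rb"))
box={"scene":(270,185,350,255),"side":(250,185,330,245)}
for n,(a,b,e,f) in box.items():
    im=d[n]["frame"][b:f,a:e];h=cv2.cvtColor(im,cv2.COLOR_RGB2HSV)
    m=cv2.inRange(h,(100,110,60),(130,255,255));o=cv2.inRange(h,(3,140,120),(17,255,255))
    for nm,mm in(("blue",m),("or",o)):
        k,l,st,ce=cv2.connectedComponentsWithStats(mm)
        for i in range(1,k):
            if st[i,4]>5:print(n,nm,st[i,4],ce[i]+[a,b],ray(d[n],ce[i]+[a,b],88 if nm=="blue" else 84).round(1))
    big=cv2.resize(im[:,:,::-1],None,fx=5,fy=5,interpolation=cv2.INTER_CUBIC)
    mk=cv2.resize(cv2.merge([m,m,o]),None,fx=5,fy=5,interpolation=cv2.INTER_NEAREST)
    cv2.imwrite(f"pics/z_{n}.png",np.hstack([big,mk]))
E
```

```text
scene blue 102 [294.29411765 206.98039216] [505.2  84.9  88. ]
scene blue 107 [320.79439252 205.19626168] [521.  173.6  88. ]
scene blue 145 [324.71034483 225.69655172] [611.5 156.4  88. ]
scene blue 167 [296.79640719 227.56886228] [595.1  66.4  88. ]
scene or 16 [289.625 203.625] [482.4  75.3  84. ]
side blue 83 [281.62650602 197.96385542] [517.  165.8  88. ]
side blue 84 [305.23809524 204.54761905] [605.6 148.1  88. ]
side blue 79 [271.37974684 211.46835443] [501.7  77.9  88. ]
side blue 98 [294.91836735 218.17346939] [587.2  61.7  88. ]
side or 19 [265.57894737 212.10526316] [482.1  74.5  84. ]
```

View pics/z_scene.png

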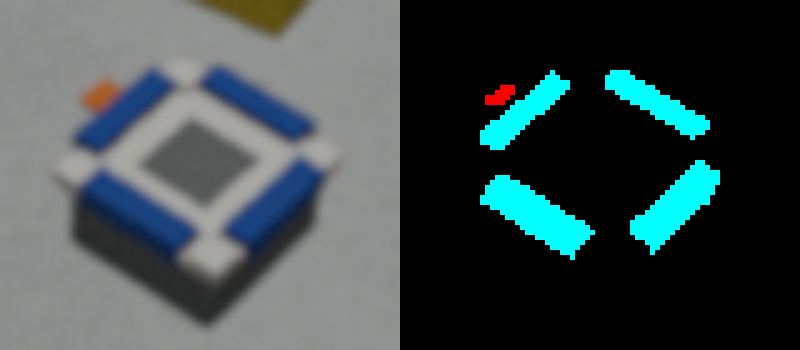

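View pics/z_side.png

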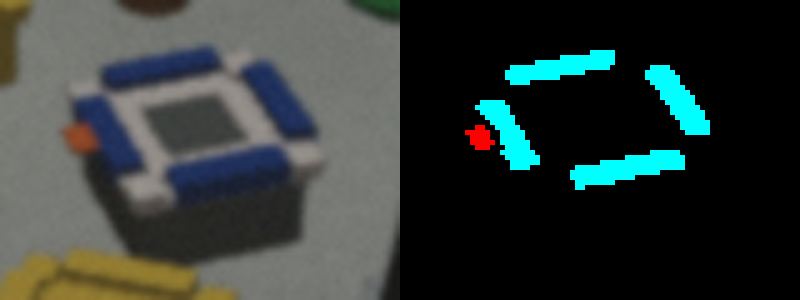

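```bash
cat >> h.py <<'E'
from scipy.spatial.transform import Rotation as Ro
C=np.array([555.5,117.]);ANG=np.radians(213.9)
SEC={1:ANG,2:ANG-np.pi/2,3:ANG+np.pi,4:ANG+np.pi/2}
def secpt(i,r=59): return C+r*np.array([np.cos(SEC[i]),np.sin(SEC[i])])
def plan(i,z,r=59):
    from rig import sense
    s=sense();R=Ro.from_rotvec(s["orientation"]);M=R.as_matrix()
    a=SEC[i]+np.pi/2; best=None
    for k in(0,np.pi):
        y=np.array([np.cos(a+k),np.sin(a+k),0]);x=np.array([0,0,-1.]);W=np.c_[x,y,np.cross(x,y)]
        rv=Ro.from_matrix(M.T@W).as_rotvec()
        if best is None or np.linalg.norm(rv)<np.linalg.norm(best[0]):best=(rv,W)
    tgt=np.r_[secpt(i,r),z];dw=tgt-s["tool_pos"]
    print("t",s["t"],"pos",s["tool_pos"].round(1),"tgt",tgt.round(1),"F",s["ft_force"].round(1),"q6",s["qpos"][5].round(2),"gap",s["finger_gap"].round(1))
    print("turn deg",np.degrees(best[0]).round(2),"share total",(best[0]/(np.pi/2)).round(3))
    print("shift after turn /30",(best[1].T@dw/30).round(3),"now-frame /30",(M.T@dw/30).round(3))
E
python3 -c "
from h import *
for i in SEC: print(i,secpt(i,62))
plan(1,130)"
```

```text
1 [504.03923832  82.41980324]
2 [520.91980324 168.46076168]
3 [606.96076168 151.58019676]
4 [590.08019676  65.53923832]Traceback (most recent call last):
  File "<string>", line 4, in <module>
    plan(1,130)
    ~~~~^^^^^^^
  File "h.py", line 20, in plan
    print("t",s["t"],"pos",s["tool_pos"].round(1),"tgt",tgt.round(1),"F",s["ft_force"].round(1),"q6",s["qpos"][5].round(2),"gap",s["finger_gap"].round(1))
                                                                                                                                 ^^^^^^^^^^^^^^^^^^^^^
AttributeError: 'float' object has no attribute 'round'
```

```bash
sed -i 's/s\["finger_gap"\].round(1)/round(s["finger_gap"],1)/' h.py; python3 -c "
from h import *
plan(1,150)"
```

```text
t 0.15 pos [196.  513.5 204.6] tgt [506.5  84.1 150. ] F [ 0.1 -0.3  0.2] q6 -0.1 gap 94.5
turn deg [-54.8   -0.06   0.08] share total [-0.609 -0.001  0.001]
shift after turn /30 [  1.82  -17.652   0.608] now-frame /30 [ 1.832 -9.675 14.775]
```

step_arm(
  targets=[
    [[0, 0, 0, -0.076, 0, 0], [0, 0, 0, -0.076, 0, 0], [0, 0, 0, -0.076, 0, 0], [0, 0, 0, -0.076, 0, 0], [0, 0, 0, -0.076, 0, 0], [0, 0, 0, -0.076, 0, 0], [0, 0, 0, -0.076, 0, 0], [0, 0, 0, -0.077, 0, 0], [0, 0, 0, 0, 0, 0]],
  ],
  fingers=0,
  grip_force=20,
)

```text
t: 0.9
tool_pos: [196.1, 513.6, 205.0]
orientation: [-0.466, 1.521, 0.465]
ft_force: [-0.2, -0.4, 0.3]
finger_gap: 37.4
```

step_arm(
  targets=[
    [[0, -0.8, 0, 0, 0, 0], [0, -0.8, 0, 0, 0, 0], [0, -0.8, 0, 0, 0, 0], [0, -0.8, 0, 0, 0, 0], [0, -0.8, 0, 0, 0, 0], [0, -0.8, 0, 0, 0, 0], [0, -0.8, 0, 0, 0, 0], [0, -0.8, 0, 0, 0, 0], [0, -0.8, 0, 0, 0, 0], [0, -0.8, 0, 0, 0, 0], [0, -0.8, 0, 0, 0, 0], [0, -0.8, 0, 0, 0, 0]],
  ],
)

```text
t: 1.9
tool_pos: [357.3, 273.7, 205.4]
orientation: [-0.461, 1.521, 0.461]
ft_force: [0.8, -0.3, 0.2]
finger_gap: 0.6
```

```bash
python3 -c "
from h import *
plan(1,150)"
```

```text
t 1.9 pos [357.3 273.7 205.4] tgt [506.5  84.1 150. ] F [ 0.8 -0.3  0.2] q6 -1.63 gap 0.6
turn deg [-0.19 -0.   -0.  ] share total [-0.002 -0.    -0.   ]
shift after turn /30 [ 1.845 -8.021  0.604] now-frame /30 [ 1.845 -8.019  0.631]
```

step_arm(
  targets=[
    [[0, -0.8, 0.06, 0, 0, 0], [0, -0.8, 0.06, 0, 0, 0], [0, -0.8, 0.06, 0, 0, 0], [0, -0.8, 0.06, 0, 0, 0], [0, -0.8, 0.06, 0, 0, 0], [0, -0.8, 0.06, 0, 0, 0], [0, -0.8, 0.06, 0, 0, 0], [0, -0.8, 0.06, 0, 0, 0], [0, -0.8, 0.06, 0, 0, 0], [0, -0.8, 0.06, 0, 0, 0], [0, 0, 0, 0, 0, 0], [0, 0, 0, 0, 0, 0]],
  ],
)

```text
t: 2.9
tool_pos: [505.8, 85.0, 204.9]
orientation: [-0.46, 1.523, 0.461]
ft_force: [-0.1, 0.1, 0.2]
finger_gap: 0.5
```

```bash
python3 - <<'E'
from h import *
from rig import capture
c=capture("wrist");cv2.imwrite("pics/w1.png",c["frame"][:,:,::-1]);pickle.dump(c,open("w1.pkl","wb"))
for i in SEC: print(i,proj(c,[*secpt(i,62),88]).round())
plan(1,100)
E
```

```text
1 [284. 202.]
2 [340. 257.]
3 [284. 307.]
4 [227. 258.]
t 2.95 pos [505.4  85.7 205.1] tgt [506.5  84.1 100. ] F [0.2 0.1 0.7] q6 -2.1 gap 0.4
turn deg [-0.14 -0.03 -0.07] share total [-0.002 -0.    -0.001]
shift after turn /30 [ 3.504 -0.065 -0.   ] now-frame /30 [ 3.503e+00 -6.900e-02  2.000e-03]
```

View pics/w1.png

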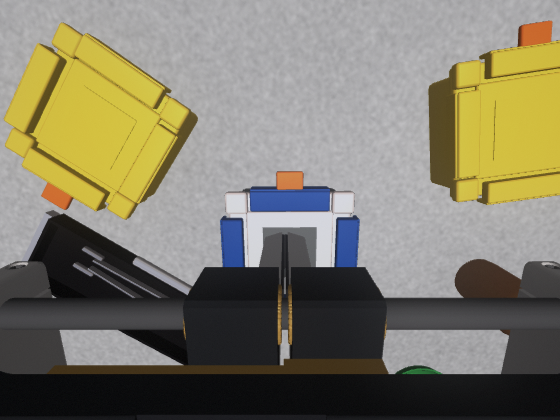

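The wrist view shows sec1 at about (290,200), with its tab at (290,180). My prediction was (284,202), so I'll refine with this view.

```bash
python3 - <<'E'
from h import *
c=pickle.load(open("w1.pkl","rb"))
h=cv2.cvtColor(c["frame"],cv2.COLOR_RGB2HSV);m=cv2.inRange(h,(100,110,60),(130,255,255))
k,l,st,ce=cv2.connectedComponentsWithStats(m)
for i in range(1,k):
    if st[i,4]>100:
        r=cv2.minAreaRect(np.argwhere(l==i)[:,::-1].astype(np.float32));print(st[i],r,ray(c,r[0],88).round(1))
# corners of visible sections
for p in [(250,189),(329,189),(250,211),(329,211),(290,180)]:print(p,ray(c,p,88).round(1))
E
python3 -c "
import cv2;i=cv2.imread('pics/w1.png')[160:280,200:380];cv2.imwrite('pics/w1z.png',cv2.resize(i,None,fx=4.4,fy=4.4,interpolation=cv2.INTER_CUBIC))"
```

```text
[ 250  188   80   23 1725] ((289.5, 199.0), (22.0, 79.0), 90.0) [497.8  85.6  88. ]
[ 220  217   24   50 1024] ((231.62220764160156, 241.5550994873047), (49.760215759277344, 21.82254981994629), 87.70938873291016) [571.6  59.8  88. ]
[ 335  218   25   49 1069] ((346.6232604980469, 242.09274291992188), (22.306468963623047, 49.06282043457031), 3.2704880237579346) [503.1 163.7  88. ]
(250, 189) [511.7  45.7  88. ]
(329, 189) [466.4 113.7  88. ]
(250, 211) [531.6  58.2  88. ]
(329, 211) [485.4 127.5  88. ]
(290, 180) [481.   74.9  88. ]
```

View pics/w1z.png

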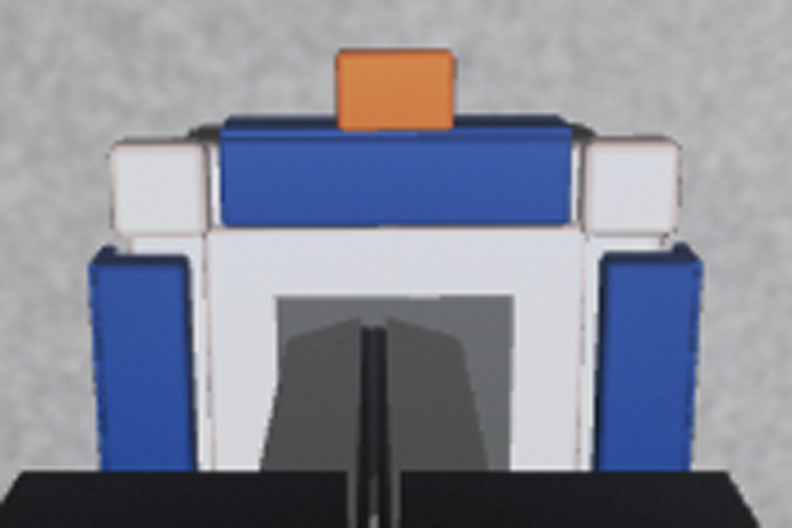

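```bash
python3 - <<'E'
from h import *
from rig import sense,capture
c=pickle.load(open("w1.pkl","rb"));s=sense();p=s["tool_pos"]
print("wrist tcp proj",proj(c,p)); print(c["camera_from_world"].round(3),c["K"])
T=c["camera_from_world"];print("cam pos",-T[:3,:3].T@T[:3,3])
for n in("scene","side"):
    c=capture(n);u=proj(c,p);print(n,u);a,b=int(u[0])-50,int(u[1])-30
    im=c["frame"][b:b+85,a:a+100,::-1].copy();big=cv2.resize(im,None,fx=7,fy=7,interpolation=cv2.INTER_CUBIC)
    cv2.drawMarker(big,(int((u[0]-a+.5)*7),int((u[1]-b+.5)*7)),(0,255,0),0,30,1);cv2.imwrite(f"pics/{n}1.png",big)
E
```

```text
wrist tcp proj [286.32979066 245.92629352]
[[-5.55000e-01  8.32000e-01  1.00000e-03  2.10215e+02]
 [ 8.07000e-01  5.38000e-01  2.42000e-01 -4.79264e+02]
 [ 2.01000e-01  1.35000e-01 -9.70000e-01  2.76818e+02]
 [ 0.00000e+00  0.00000e+00  0.00000e+00  1.00000e+00]] [[290.30151326   0.         284.40806052]
 [  0.         290.30151326 208.57374193]
 [  0.           0.           1.        ]]
cam pos [448.08531745  45.76268001 384.23623196]
scene [295.48649771 181.94495651]
side [273.48852948 181.5209615 ]
```

View pics/scene1.png

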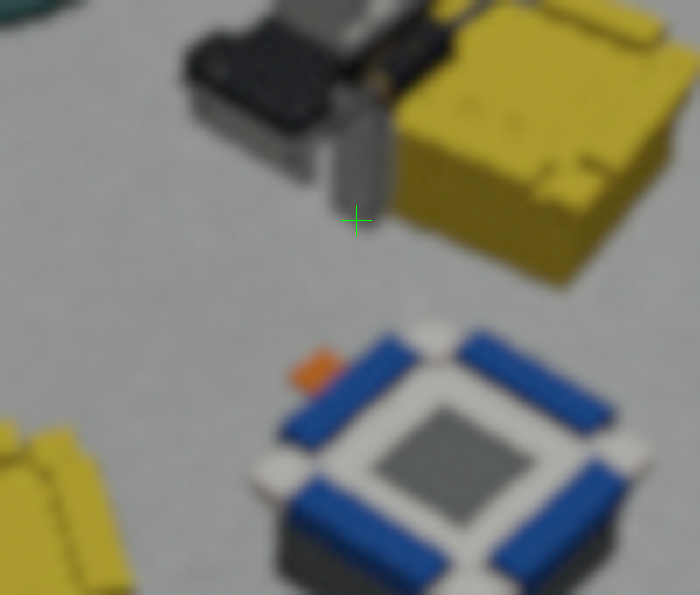

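View pics/side1.png

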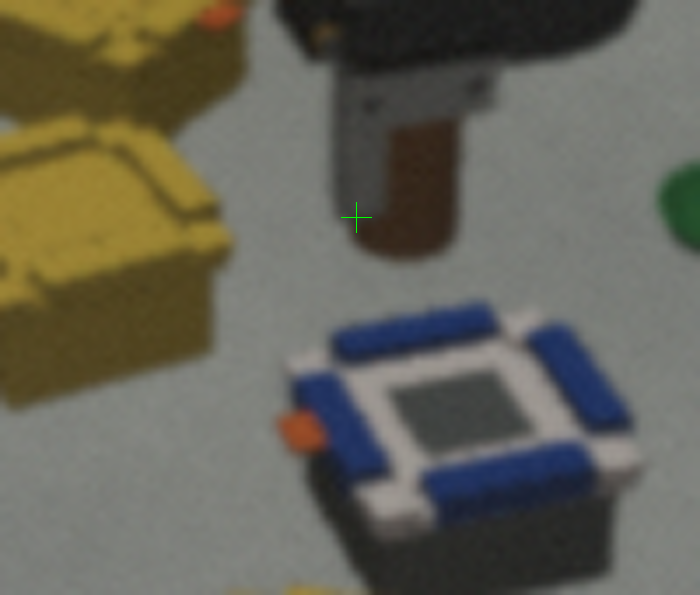

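Views disagree by about 5 mm on the tub centre, so I'll come down close above sec1 and compare fingertip and section directly.

step_arm(
  targets=[
    [[0.6, 0.05, 0, 0, 0, 0], [0.6, 0, 0, 0, 0, 0], [0.6, 0, 0, 0, 0, 0], [0.6, 0, 0, 0, 0, 0], [0.5, 0, 0, 0, 0, 0], [0.3, 0, 0, 0, 0, 0], [0, 0, 0, 0, 0, 0], [0, 0, 0, 0, 0, 0]],
  ],
)

```text
t: 3.72
tool_pos: [504.5, 87.5, 109.6]
orientation: [-0.464, 1.521, 0.464]
ft_force: [0.2, -0.2, -0.1]
finger_gap: 0.4
```

```bash
cat > look.py <<'E'
import sys
from h import *
from rig import sense,capture
tag=sys.argv[1];s=sense();p=s["tool_pos"];print(s["t"],p.round(1),s["ft_force"].round(1))
out=[]
for n in("scene","side"):
    c=capture(n);u=proj(c,p);print(n,u.round(1));a,b=int(u[0])-28,int(u[1])-35
    if n=="side":a+=8
    a,b=(275,175) if n=="scene" else (255,165)
    im=c["frame"][b:b+75,a:a+66,::-1].copy();big=cv2.resize(im,None,fx=6,fy=6,interpolation=cv2.INTER_CUBIC)
    cv2.drawMarker(big,(int((u[0]-a+.5)*6),int((u[1]-b+.5)*6)),(0,255,0),0,30,1);out.append(big)
cv2.imwrite(f"pics/ext_{tag}.png",np.hstack(out))
c=capture("wrist");print("wrist",proj(c,p).round(1));cv2.imwrite(f"pics/wr_{tag}.png",c["frame"][:,:,::-1]);pickle.dump(c,open(f"w_{tag}.pkl","wb"))
E
python3 look.py a
```

```text
3.7167 [504.5  87.5 109.6] [ 0.2 -0.2 -0.1]
scene [295.1 202.3]
side [273.  204.9]
wrist [286.2 243.9]
```

View pics/ext_a.png

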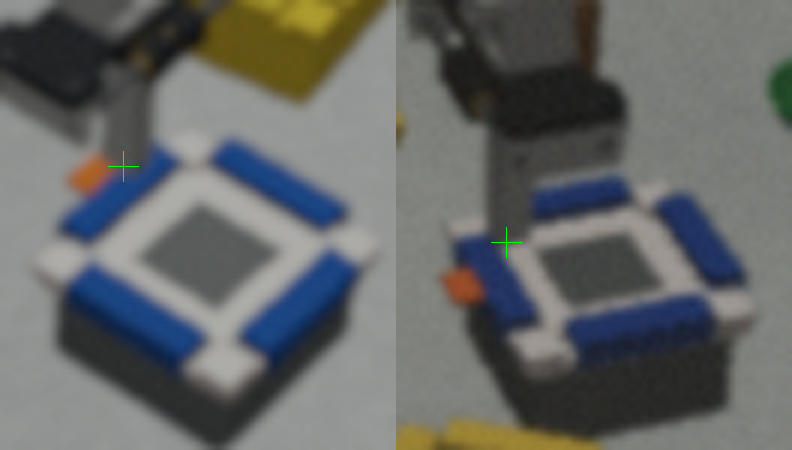

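View pics/wr_a.png

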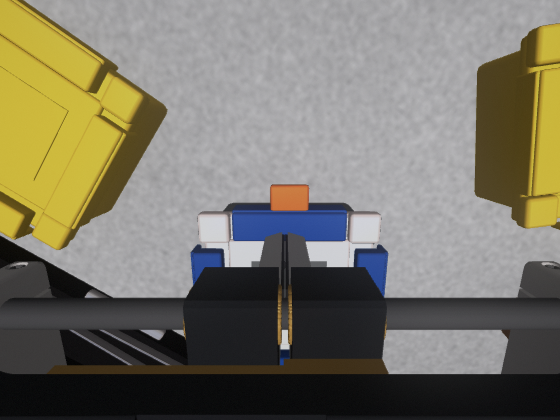

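```bash
python3 - <<'E'
from h import *
c=pickle.load(open("w_a.pkl","rb"))
h=cv2.cvtColor(c["frame"],cv2.COLOR_RGB2HSV)[190:260]
for col in (250,330):print(col,[tuple(c["frame"][r,col]) for r in range(200,246,3)])
n=np.array([.832,.555]);t=np.array([-.555,.832])
for nm,p,z in [("sec mid",(290,226),88),("outer",(290,212),88),("inner",(290,240),88),("L",(232.5,226),88),("R",(347.5,226),88),("tip",(284.8,234),109.6)]:
    P=ray(c,p,z);print(nm,P.round(1),"n",P[:2]@n,"t",P[:2]@t)
p=np.array([504.5,87.5]);print("tcp",p@n,p@t)
E
python3 -c "
import cv2;i=cv2.imread('pics/wr_a.png')[175:285,185:395];cv2.imwrite('pics/waz.png',cv2.resize(i,None,fx=3.8,fy=3.8,interpolation=cv2.INTER_CUBIC))"
```

```text
250 [(np.uint8(170), np.uint8(169), np.uint8(172)), (np.uint8(62), np.uint8(60), np.uint8(64)), (np.uint8(41), np.uint8(46), np.uint8(70)), (np.uint8(40), np.uint8(48), np.uint8(76)), (np.uint8(45), np.uint8(64), np.uint8(116)), (np.uint8(50), np.uint8(77), np.uint8(150)), (np.uint8(50), np.uint8(80), np.uint8(155)), (np.uint8(49), np.uint8(80), np.uint8(155)), (np.uint8(50), np.uint8(79), np.uint8(156)), (np.uint8(49), np.uint8(80), np.uint8(155)), (np.uint8(47), np.uint8(78), np.uint8(153)), (np.uint8(46), np.uint8(77), np.uint8(153)), (np.uint8(46), np.uint8(76), np.uint8(151)), (np.uint8(44), np.uint8(74), np.uint8(150)), (np.uint8(206), np.uint8(206), np.uint8(210)), (np.uint8(207), np.uint8(208), np.uint8(213))]
330 [(np.uint8(168), np.uint8(167), np.uint8(169)), (np.uint8(62), np.uint8(61), np.uint8(64)), (np.uint8(39), np.uint8(45), np.uint8(68)), (np.uint8(39), np.uint8(46), np.uint8(73)), (np.uint8(45), np.uint8(63), np.uint8(116)), (np.uint8(50), np.uint8(78), np.uint8(151)), (np.uint8(52), np.uint8(82), np.uint8(158)), (np.uint8(52), np.uint8(82), np.uint8(158)), (np.uint8(51), np.uint8(81), np.uint8(156)), (np.uint8(48), np.uint8(80), np.uint8(155)), (np.uint8(49), np.uint8(79), np.uint8(155)), (np.uint8(47), np.uint8(77), np.uint8(153)), (np.uint8(46), np.uint8(76), np.uint8(152)), (np.uint8(46), np.uint8(76), np.uint8(152)), (np.uint8(204), np.uint8(204), np.uint8(209)), (np.uint8(207), np.uint8(208), np.uint8(213))]
sec mid [498.4  86.8  88. ] n 462.81599076812915 t -204.4147716484739
outer [489.7  80.8  88. ] n 452.2602321927778 t -204.51388649521977
inner [507.3  92.9  88. ] n 473.6358898561574 t -204.31317661555795
L [521.8  52.   88. ] n 463.0316386105465 t -246.33821701183956
R [475.  121.5  88. ] n 462.60047475985647 t -162.51695576278414
tip [499.4  82.9 109.6] n 461.47597760094686 t -208.20829504182296
tcp 468.30649999999997 -207.1975
```

View pics/waz.png

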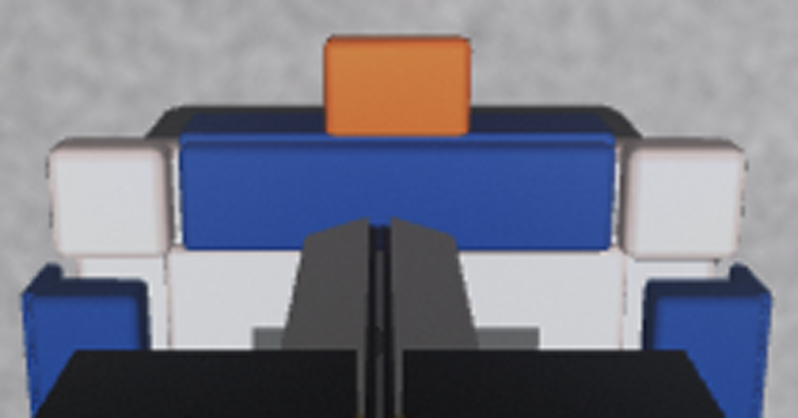

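Wrist view close-up: section top spans rows 212–240 and cols 232–348, which casts to 83.8 × 21.4 mm against a true 84 × 22. That is consistent, so I'll use this measurement, with the centre at about (549,121.5).

```bash
sed -i 's/^C=.*/C=np.array([548.9,121.5]);ANG=np.radians(213.9)/; s/r=59/r=58/g' h.py; python3 -c "
from h import *
plan(1,92)"
```

```text
t 3.8667 pos [505.8  87.2 111. ] tgt [500.8  89.2  92. ] F [-0.1 -0.1  0.9] q6 -2.1 gap 0.5
turn deg [0.02 0.14 0.08] share total [0.    0.002 0.001]
shift after turn /30 [ 0.634  0.148 -0.102] now-frame /30 [ 0.634  0.148 -0.103]
```

step_arm(
  targets=[
    [[0.1, 0.13, -0.08, 0, 0, 0], [0.3, 0, 0, 0, 0, 0], [0.2, 0, 0, 0, 0, 0], [0, 0, 0, 0, 0, 0], [0, 0, 0, 0, 0, 0]],
  ],
)

```text
t: 4.28
tool_pos: [500.1, 88.7, 90.5]
orientation: [-0.463, 1.522, 0.464]
ft_force: [0.3, 0.1, 0.8]
finger_gap: 0.5
```

step_arm(
  targets=[
    [[0.06, 0, 0, 0, 0, 0], [0.06, 0, 0, 0, 0, 0], [0.06, 0, 0, 0, 0, 0], [0, 0, 0, 0, 0, 0]],
  ],
)

```text
t: 4.62
tool_pos: [501.1, 88.8, 87.8]
orientation: [-0.464, 1.519, 0.463]
ft_force: [-2.0, -0.2, 8.3]
finger_gap: 0.3
```

step_arm(
  targets=[
    [[0.06, 0, 0, 0, 0, 0], [0.04, 0, 0, 0, 0, 0], [0, 0, 0, 0, 0, 0]],
  ],
)

```text
t: 4.87
tool_pos: [501.0, 88.8, 83.5]
orientation: [-0.464, 1.52, 0.463]
ft_force: [0.2, -0.9, -0.0]
finger_gap: 0.5
```

step_arm(
  targets=[
    [[0.04, 0, 0, 0, 0, 0], [0.04, 0, 0, 0, 0, 0], [0, 0, 0, 0, 0, 0]],
  ],
)

```text
t: 5.12
tool_pos: [500.7, 88.8, 80.3]
orientation: [-0.463, 1.521, 0.464]
ft_force: [0.5, 0.5, 0.4]
finger_gap: 0.5
```

Force rose to 8 N and then fell to zero, so sec1 snapped. I'll go up and verify, then turn towards sec2.

step_arm(
  targets=[
    [[-0.5, 0, 0, 0, 0, 0], [-0.7, 0, 0, 0, 0, 0], [-0.7, 0, 0, 0, 0, 0], [-0.5, 0, 0, 0, 0, 0], [0, 0, 0, 0, 0, 0], [0, 0, 0, 0, 0, 0]],
  ],
)

```text
t: 5.62
tool_pos: [501.2, 88.8, 153.1]
orientation: [-0.464, 1.519, 0.463]
ft_force: [-0.5, 0.4, -0.7]
finger_gap: 0.1
```

```bash
python3 look.py b; python3 -c "
from h import *
plan(2,120)"
```

```text
5.6167 [501.2  88.8 153.1] [-0.5  0.4 -0.7]
scene [295.6 192.3]
side [272.3 193.9]
wrist [284.1 248.4]
t 5.7667 pos [499.8  88.7 150.8] tgt [516.6 169.6 120. ] F [ 0.2  0.1 -0.6] q6 -2.1 gap 0.7
turn deg [-8.999e+01 -5.000e-02 -1.900e-01] share total [-1.    -0.001 -0.002]
shift after turn /30 [ 1.027 -1.969  1.926] now-frame /30 [1.025 1.924 1.972]
```

View pics/wr_b.png

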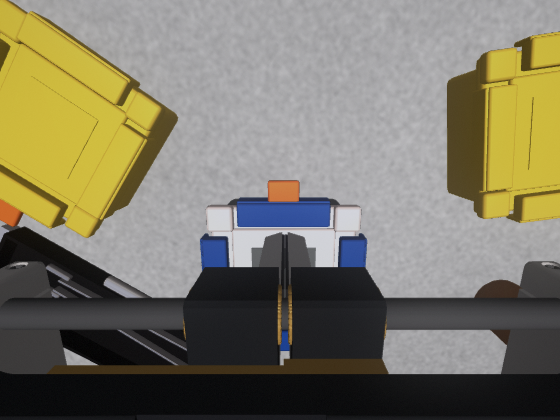

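step_arm(
  targets=[
    [[0, 0.65, 0.65, 0, 0, 0], [0, 0.65, 0.65, 0, 0, 0], [0, 0.62, 0.67, 0, 0, 0], [0, 0, 0, 0.077, 0, 0], [0, 0, 0, 0.077, 0, 0], [0, 0, 0, 0.077, 0, 0], [0, 0, 0, 0.077, 0, 0], [0, 0, 0, 0.077, 0, 0], [0, 0, 0, 0.077, 0, 0]],
  ],
)

```text
t: 6.52
tool_pos: [516.7, 169.5, 150.8]
orientation: [0.109, 1.571, -0.11]
ft_force: [-0.9, -0.3, -0.3]
finger_gap: 0.3
```

step_arm(
  targets=[
    [[0, 0, 0, 0.077, 0, 0], [0, 0, 0, 0.077, 0, 0], [0, 0, 0, 0.077, 0, 0], [0, 0, 0, 0.077, 0, 0], [0, 0, 0, 0.077, 0, 0], [0, 0, 0, 0.077, 0, 0], [0, 0, 0, 0.077, 0, 0], [0.5, 0, 0, 0, 0, 0], [0.5, 0, 0, 0, 0, 0], [0, 0, 0, 0, 0, 0], [0, 0, 0, 0, 0, 0]],
  ],
)

```text
t: 7.43
tool_pos: [516.2, 169.3, 120.5]
orientation: [0.762, 1.436, -0.767]
ft_force: [-0.4, 0.7, 1.2]
finger_gap: 1.0
```

```bash
python3 look.py c; python3 -c "
from h import *
plan(2,100)
c=pickle.load(open('w_c.pkl','rb'))
for i in (1,2,3,4):print(i,proj(c,[*secpt(i,62),88 if i>1 else 80]).round(1))"
```

```text
7.4333 [516.2 169.3 120.5] [-0.4  0.7  1.2]
scene [319.7 197.8]
side [281.9 189.8]
wrist [282.3 242.9]
t 7.5833 pos [518.  169.7 123.3] tgt [516.6 169.6 100. ] F [ 0.1 -0.4 -0.1] q6 -0.38 gap 0.7
turn deg [-0.08  0.02 -0.05] share total [-0.001  0.    -0.001]
shift after turn /30 [ 0.776 -0.041 -0.027] now-frame /30 [ 0.776 -0.042 -0.027]
1 [210.1 290.4]
2 [283.2 222.9]
3 [358.8 295.2]
4 [283.4 359.2]
```

View pics/wr_c.png

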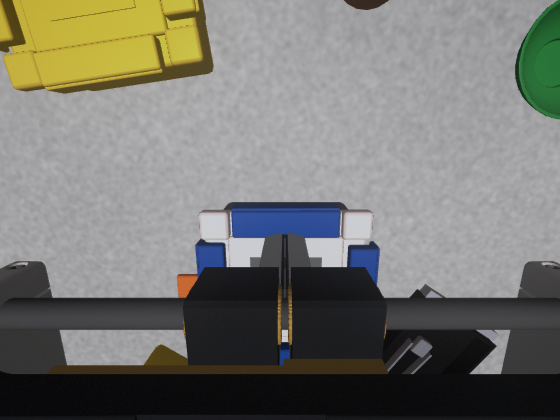

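View pics/ext_c.png

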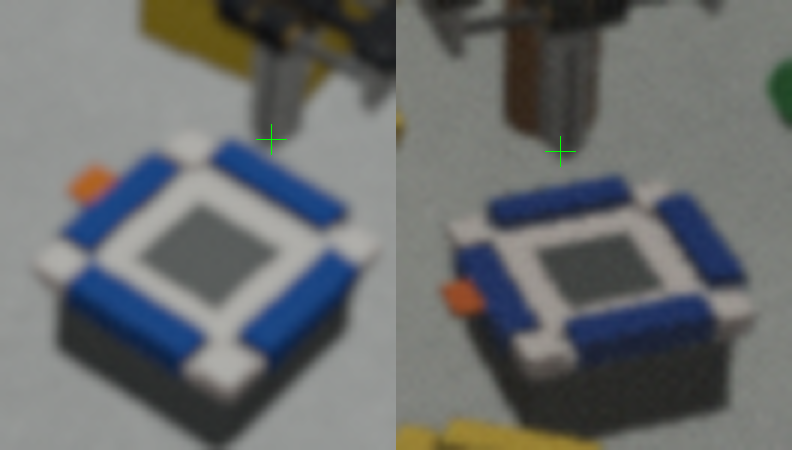

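Wrist view: sec2 centre at about (286,223) against a prediction of (283,223). Good, so I press.

step_arm(
  targets=[
    [[0.3, 0, 0, 0, 0, 0], [0.4, 0, 0, 0, 0, 0], [0.3, 0, 0, 0, 0, 0], [0, 0, 0, 0, 0, 0], [0, 0, 0, 0, 0, 0]],
  ],
)

```text
t: 8.0
tool_pos: [516.7, 169.4, 91.2]
orientation: [0.763, 1.434, -0.766]
ft_force: [-0.2, -0.5, 0.0]
finger_gap: 0.3
```

step_arm(
  targets=[
    [[0.06, 0, 0, 0, 0, 0], [0.06, 0, 0, 0, 0, 0], [0.06, 0, 0, 0, 0, 0], [0, 0, 0, 0, 0, 0]],
  ],
)

```text
t: 8.33
tool_pos: [518.2, 169.7, 88.3]
orientation: [0.765, 1.431, -0.763]
ft_force: [-0.4, 1.2, 1.0]
finger_gap: 0.4
```

step_arm(
  targets=[
    [[0.06, 0, 0, 0, 0, 0], [0.04, 0, 0, 0, 0, 0], [0, 0, 0, 0, 0, 0]],
  ],
)

```text
t: 8.58
tool_pos: [518.2, 169.7, 85.8]
orientation: [0.765, 1.431, -0.763]
ft_force: [-1.2, -0.9, 3.9]
finger_gap: 0.2
```

step_arm(
  targets=[
    [[0.04, 0, 0, 0, 0, 0], [0.04, 0, 0, 0, 0, 0], [0.04, 0, 0, 0, 0, 0], [0, 0, 0, 0, 0, 0]],
  ],
)

```text
t: 8.92
tool_pos: [517.6, 169.6, 80.3]
orientation: [0.764, 1.432, -0.765]
ft_force: [0.8, 0.6, 1.2]
finger_gap: 0.6
```

```bash
python3 -c "
from h import *
plan(2,100)"
```

```text
t 8.9167 pos [517.6 169.6  80.3] tgt [516.6 169.6 100. ] F [0.8 0.6 1.2] q6 -0.38 gap 0.6
turn deg [-0.08 -0.01  0.02] share total [-0.001 -0.     0.   ]
shift after turn /30 [-0.658 -0.026 -0.021] now-frame /30 [-0.658 -0.027 -0.021]
```

step_arm(
  targets=[
    [[-0.5, 0, 0, 0, 0, 0], [-0.7, 0, 0, 0, 0, 0], [-0.5, 0, 0, 0, 0, 0], [0, 0, 0, 0, 0, 0], [0, 0, 0, 0, 0, 0]],
  ],
)

```text
t: 9.33
tool_pos: [518.1, 169.7, 131.9]
orientation: [0.765, 1.431, -0.763]
ft_force: [0.9, 0.2, -0.7]
finger_gap: 0.6
```

```bash
python3 look.py d; python3 -c "
from h import *
plan(3,120)"
```

```text
9.3333 [518.1 169.7 131.9] [ 0.9  0.2 -0.7]
scene [320.2 195.7]
side [282.5 187.1]
wrist [286.2 246.7]
t 9.4833 pos [516.7 169.4 129.8] tgt [597.  153.8 120. ] F [-0.8 -0.7 -0.6] q6 -0.38 gap 0.2
turn deg [8.992e+01 7.000e-02 1.800e-01] share total [0.999 0.001 0.002]
shift after turn /30 [ 0.325  1.924 -1.935] now-frame /30 [0.318 1.939 1.921]
```

View pics/wr_d.png

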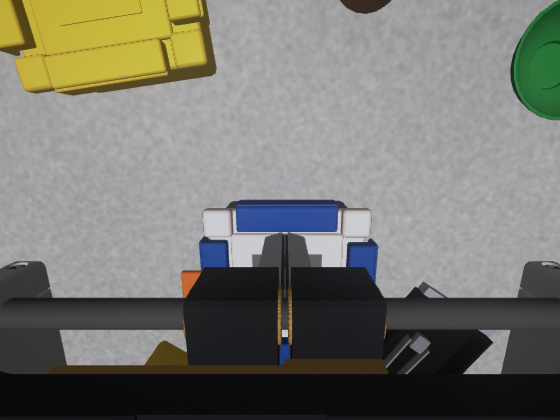

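Sec2 is down: its width relative to the corners shrank from 0.634 to 0.60. On to sec3.

step_arm(
  targets=[
    [[0, 0.65, 0.64, 0, 0, 0], [0, 0.65, 0.64, 0, 0, 0], [0, 0.64, 0.64, 0, 0, 0], [0, 0, 0, 0.077, 0, 0], [0, 0, 0, 0.077, 0, 0], [0, 0, 0, 0.077, 0, 0], [0, 0, 0, 0.077, 0, 0], [0, 0, 0, 0.077, 0, 0], [0, 0, 0, 0.077, 0, 0]],
  ],
)

```text
t: 10.23
tool_pos: [597.2, 154.0, 129.6]
orientation: [1.311, 1.141, -1.315]
ft_force: [0.5, -0.1, 0.1]
finger_gap: 0.4
```

step_arm(
  targets=[
    [[0, 0, 0, 0.077, 0, 0], [0, 0, 0, 0.077, 0, 0], [0, 0, 0, 0.077, 0, 0], [0, 0, 0, 0.077, 0, 0], [0, 0, 0, 0.077, 0, 0], [0, 0, 0, 0.077, 0, 0], [0, 0, 0, 0.077, 0, 0], [0.3, 0, 0, 0, 0, 0], [0, 0, 0, 0, 0, 0], [0, 0, 0, 0, 0, 0]],
  ],
)

```text
t: 11.07
tool_pos: [596.9, 153.9, 120.4]
orientation: [1.881, 0.575, -1.889]
ft_force: [-0.3, -0.5, 0.8]
finger_gap: 0.5
```

```bash
python3 look.py e; python3 -c "
from h import *
plan(3,91)
c=pickle.load(open('w_e.pkl','rb'))
for i in (3,):print(i,proj(c,[*secpt(i,62),88 if i>1 else 80]).round(1))"
```

```text
11.0667 [596.9 153.9 120.4] [-0.3 -0.5  0.8]
scene [323.2 216. ]
side [303.6 195.6]
wrist [283.1 245.9]
t 11.2167 pos [597.9 154.1 122.3] tgt [597.  153.8  91. ] F [ 0.4  0.3 -0.9] q6 1.14 gap 0.3
turn deg [-0.1   0.03  0.02] share total [-0.001  0.     0.   ]
shift after turn /30 [ 1.043 -0.009  0.029] now-frame /30 [ 1.043 -0.008  0.028]
3 [283.5 225.5]
```

View pics/wr_e.png

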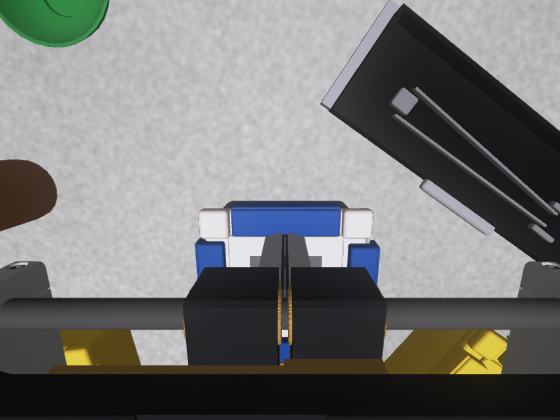

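Sec3 centre is at about (286,222) against a prediction of (283,225), within a couple of mm. I nudge outward and press.

step_arm(
  targets=[
    [[0.3, 0, -0.05, 0, 0, 0], [0.4, 0, 0, 0, 0, 0], [0.3, 0, 0, 0, 0, 0], [0, 0, 0, 0, 0, 0], [0, 0, 0, 0, 0, 0]],
  ],
)

```text
t: 11.63
tool_pos: [598.3, 154.8, 90.9]
orientation: [1.883, 0.572, -1.889]
ft_force: [-1.1, -0.4, 0.5]
finger_gap: 0.6
```

step_arm(
  targets=[
    [[0.06, 0, 0, 0, 0, 0], [0.06, 0, 0, 0, 0, 0], [0.06, 0, 0, 0, 0, 0], [0, 0, 0, 0, 0, 0]],
  ],
)

```text
t: 11.97
tool_pos: [599.8, 155.1, 88.4]
orientation: [1.888, 0.572, -1.885]
ft_force: [0.5, 0.5, 1.3]
finger_gap: 0.3
```

step_arm(
  targets=[
    [[0.06, 0, 0, 0, 0, 0], [0.04, 0, 0, 0, 0, 0], [0, 0, 0, 0, 0, 0]],
  ],
)

```text
t: 12.22
tool_pos: [599.8, 155.1, 86.3]
orientation: [1.889, 0.572, -1.884]
ft_force: [-1.5, 0.7, 4.4]
finger_gap: 0.3
```

step_arm(
  targets=[
    [[0.04, 0, 0, 0, 0, 0], [0.03, 0, 0, 0, 0, 0], [0, 0, 0, 0, 0, 0]],
  ],
)

```text
t: 12.47
tool_pos: [599.2, 154.9, 81.8]
orientation: [1.886, 0.572, -1.887]
ft_force: [-0.3, 0.2, -0.3]
finger_gap: 0.6
```

step_arm(
  targets=[
    [[-0.5, 0, 0, 0, 0, 0], [-0.7, 0, 0, 0, 0, 0], [-0.5, 0, 0, 0, 0, 0], [0, 0, 0, 0, 0, 0], [0, 0, 0, 0, 0, 0]],
  ],
)

```text
t: 12.88
tool_pos: [599.8, 155.0, 133.6]
orientation: [1.888, 0.572, -1.885]
ft_force: [-0.6, 0.4, -0.6]
finger_gap: 0.6
```

```bash
python3 look.py f; python3 -c "
from h import *
plan(4,120)"
```

```text
12.8833 [599.8 155.  133.6] [-0.6  0.4 -0.6]
scene [324.1 213.8]
side [304.7 192.4]
wrist [284.4 245.2]
t 13.0333 pos [598.3 154.8 131.1] tgt [581.2  73.4 120. ] F [0.3 0.1 0. ] q6 1.14 gap 0.6
turn deg [ 8.983e+01  2.000e-01 -7.000e-02] share total [ 0.998  0.002 -0.001]
shift after turn /30 [ 0.369  1.986 -1.936] now-frame /30 [0.372 1.942 1.979]
```

View pics/wr_f.png

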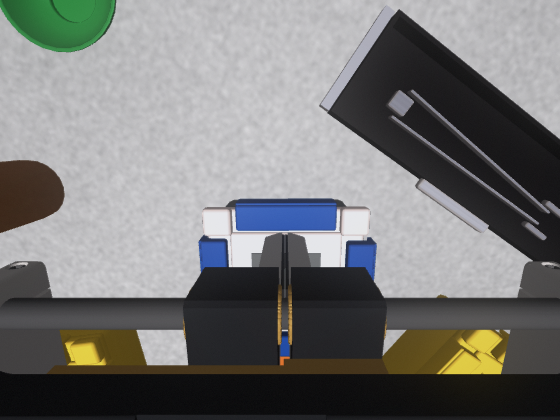

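Sec3 is shut (width ratio 0.60, as for sec2). For sec4 I turn −90° to respect the last joint's range.

step_arm(
  targets=[
    [[0, 0.65, 0.66, 0, 0, 0], [0, 0.65, 0.66, 0, 0, 0], [0, 0.64, 0.66, 0, 0, 0], [0, 0, 0, -0.077, 0, 0], [0, 0, 0, -0.077, 0, 0], [0, 0, 0, -0.077, 0, 0], [0, 0, 0, -0.077, 0, 0], [0, 0, 0, -0.077, 0, 0], [0, 0, 0, -0.077, 0, 0]],
  ],
)

```text
t: 13.78
tool_pos: [581.3, 73.4, 131.3]
orientation: [1.39, 1.082, -1.394]
ft_force: [0.4, -0.8, 0.0]
finger_gap: 0.5
```

step_arm(
  targets=[
    [[0, 0, 0, -0.077, 0, 0], [0, 0, 0, -0.077, 0, 0], [0, 0, 0, -0.077, 0, 0], [0, 0, 0, -0.077, 0, 0], [0, 0, 0, -0.077, 0, 0], [0, 0, 0, -0.077, 0, 0], [0, 0, 0, -0.077, 0, 0], [0.3, 0, 0, 0, 0, 0], [0, 0, 0, 0, 0, 0], [0, 0, 0, 0, 0, 0]],
  ],
)

```text
t: 14.62
tool_pos: [581.1, 73.5, 122.0]
orientation: [0.765, 1.435, -0.768]
ft_force: [-0.4, 0.0, -0.2]
finger_gap: 0.3
```

```bash
python3 look.py g; python3 -c "
from h import *
plan(4,91)"
```

```text
14.6167 [581.1  73.5 122. ] [-0.4  0.  -0.2]
scene [298. 217.]
side [294.3 207.7]
wrist [283.4 243.7]
t 14.7667 pos [582.1  73.6 123.8] tgt [581.2  73.4  91. ] F [-0.1 -0.1  0.2] q6 -0.56 gap 0.4
turn deg [-0.15 -0.02  0.02] share total [-0.002 -0.     0.   ]
shift after turn /30 [ 1.095 -0.027 -0.009] now-frame /30 [ 1.095 -0.027 -0.009]
```

View pics/wr_g.png

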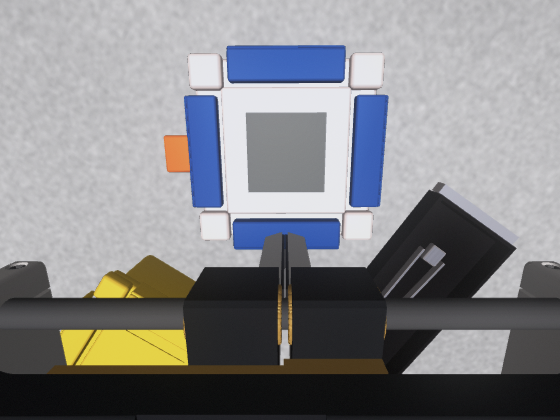

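View pics/ext_g.png

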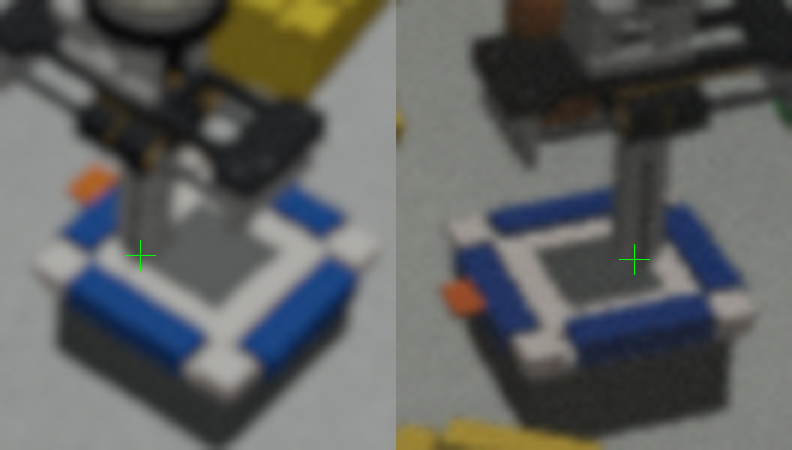

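```bash
python3 -c "
from h import *
c=pickle.load(open('w_g.pkl','rb'))
print(ray(c,(286,220),88),ray(c,(286,248),88),ray(c,(286,153),78),secpt(4,62))
print(proj(c,[*secpt(4,62),88]))"
```

```text
[579.11444895  79.91072472  88.        ] [591.91142364  60.82989509  88.        ] [551.21337633 121.61576288  78.        ] [583.48019676  70.03923832]
[283.59429363 233.12888139]
```

Sec4 rows 220–248 cast to a centre of about (585.5,70.4), against a model (583.5,70.0). Consistent, so I press.

step_arm(
  targets=[
    [[0.3, 0, 0.04, 0, 0, 0], [0.4, 0, 0, 0, 0, 0], [0.3, 0, 0, 0, 0, 0], [0, 0, 0, 0, 0, 0], [0, 0, 0, 0, 0, 0]],
  ],
)

```text
t: 15.18
tool_pos: [581.9, 72.5, 92.5]
orientation: [0.764, 1.435, -0.766]
ft_force: [0.1, 0.4, 0.7]
finger_gap: 0.2
```

step_arm(
  targets=[
    [[0.06, 0, 0, 0, 0, 0], [0.06, 0, 0, 0, 0, 0], [0.06, 0, 0, 0, 0, 0], [0, 0, 0, 0, 0, 0]],
  ],
)

```text
t: 15.52
tool_pos: [582.9, 72.6, 88.7]
orientation: [0.764, 1.432, -0.764]
ft_force: [-0.1, -0.1, -0.0]
finger_gap: 0.5
```

step_arm(
  targets=[
    [[0.06, 0, 0, 0, 0, 0], [0.06, 0, 0, 0, 0, 0], [0, 0, 0, 0, 0, 0]],
  ],
)

```text
t: 15.77
tool_pos: [583.1, 72.6, 87.3]
orientation: [0.765, 1.431, -0.764]
ft_force: [-3.2, -0.2, 6.9]
finger_gap: 0.7
```

step_arm(
  targets=[
    [[0.04, 0, 0, 0, 0, 0], [0.03, 0, 0, 0, 0, 0], [0, 0, 0, 0, 0, 0]],
  ],
)

```text
t: 16.02
tool_pos: [583.2, 72.6, 83.8]
orientation: [0.765, 1.431, -0.764]
ft_force: [0.3, -0.3, -1.0]
finger_gap: 0.8
```

Snapped. I press slightly more, then retreat and check.

step_arm(
  targets=[
    [[0.04, 0, 0, 0, 0, 0], [0, 0, 0, 0, 0, 0], [0, 0, 0, 0, 0, 0]],
  ],
)

```text
t: 16.27
tool_pos: [582.7, 72.6, 81.3]
orientation: [0.764, 1.433, -0.765]
ft_force: [-0.3, -0.6, 0.5]
finger_gap: 0.3
```

step_arm(
  targets=[
    [[-0.5, 0, 0, 0, 0, 0], [-0.8, 0, 0, 0, 0, 0], [-0.8, 0, 0, 0, 0, 0], [-0.8, 0, 0, 0, 0, 0], [-0.8, 0, 0, 0, 0, 0], [-0.5, 0, 0.5, 0, 0, 0], [0, 0, 0.8, 0, 0, 0], [0, 0, 0.8, 0, 0, 0], [0, 0, 0, 0, 0, 0], [0, 0, 0, 0, 0, 0], [0, 0, 0, 0, 0, 0]],
  ],
)

```text
t: 17.18
tool_pos: [617.5, 20.6, 207.2]
orientation: [0.765, 1.434, -0.765]
ft_force: [-0.3, -0.2, 0.8]
finger_gap: 0.4
```

```bash
python3 look.py h
```

```text
17.1833 [617.5  20.6 207.2] [-0.3 -0.2  0.8]
scene [285.7 210.2]
side [303.3 196.9]
wrist [284.1 245.4]
```

View pics/wr_h.png

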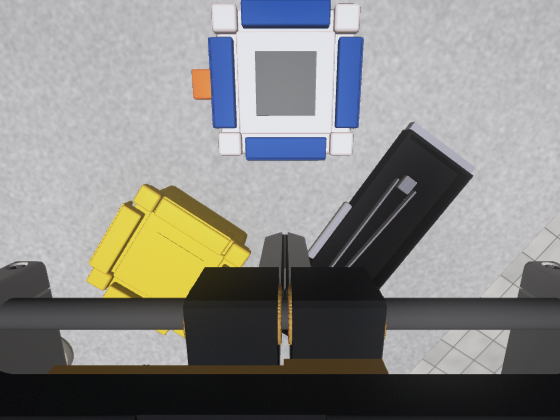

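View pics/ext_h.png

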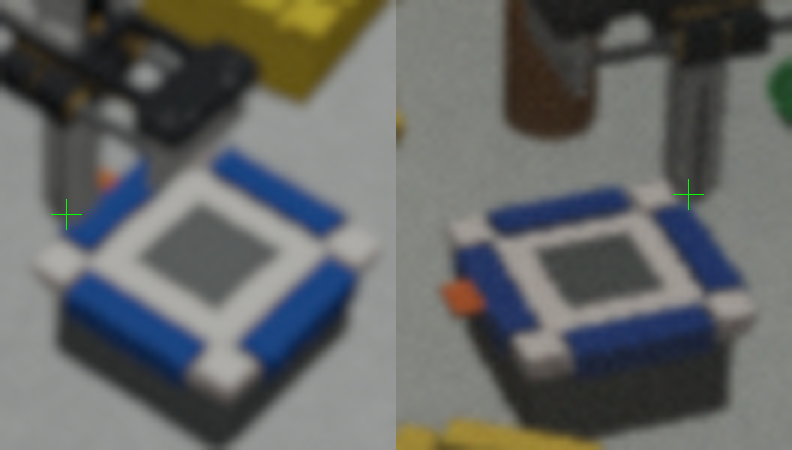

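The wrist view shows all four sections level with the corners: length ratios are 0.60 for sec2 and sec4, and sec1 and sec3 have equal extents. The tub hasn't moved, the fingers are at z ≈ 207 mm, and the bystanders I can see are untouched.

```bash
python3 -c "
from rig import *
print(hand_in())"
```

```text
the job is handed in; nothing more can be done
None
```

I pressed the four blue sections shut with closed fingertips, in order: tabbed (+x), −y, −x, +y. I handed in at about 17 s of the 51 s; `hand_in` reports no verdict.

**Presses:** For each section the force rose and then fell to about zero by 80–84 mm tip height. The readings I caught on the way down were 8, 4, 4 and 7 N; I sampled only between moves, so the true peaks may be higher.

**Final pictures:** All four sections look level with the white corners, which means shut. The tub stands flat where it was, the visible bystanders look undisturbed, and the arm was clear with the fingertips at about 207 mm. I did not run a separate check of every bystander at the end; the emitter, hide and gauge were not in my last close-up pictures.

**Disagreement:** The scene and side cameras put the tub centre 5–8 mm from where the wrist camera did. I used the wrist value because it reproduced the known section size (83.8 × 21.4 mm measured against 84 × 22 mm). It also predicted the other three sections to within about 2–4 mm.

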